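Set the phone stand to its length mark and keep hold of it

ROBOT

A 6-joint arm with a two-finger parallel gripper is mounted at the origin on the work surface. World frame = base frame: x ahead of the robot, y to its left, z up, the work surface at z = 0. Lengths are in mm, angles in rad, forces in N, time in s.
With the tool pointing down it reaches from about 275 to 750 mm from the base axis. Payload 10.2 kg.
Tool frame: the origin (TCP) lies at the very end of the fingers, on their centre line; the grasp point (between the pads) lies 19 mm behind it; z points along the fingers, y is the line along which they close (so a half turn about z gives the same grasp; the last joint's range is limited). The gripper opens to 85 mm and grips with 20 to 120 N. Pads are 22 mm wide; open, the fingers measure 114 mm over their backs; the gripper's body (76 mm by 85 mm) begins 54 mm behind the grasp point. The pads swing forward as they close: fully open they stand 13 mm farther back than shut.
Start: joints at [-1.443, 0.313, 1.498, -0, 1.331, -0.223], TCP at [180.403, -493.037, 231.294] pointing down, gripper open.
Joint ranges: [-2.94, 2.94], [-0.97, 2.17], [0.19, 2.56], [-1.23, 4.37], [0.02, 3.11], [-2.88, 2.88]. Speed limits (rad/s): [2.39, 2.39, 3.01, 3.14, 3.14, 3.14].

INTERFACE

Orientations are given as a unit quaternion [w, x, y, z].
In Python, from rig import ctrl, optics gives the robot as it stands. The module is installed in compiled form; this text tells all that it offers.
- The arm moves only by the shell command python3 -m handwheel 'ROWS' [FORCE]. ROWS is JSON, a list that holds one entry, the list of rows, each a list of 5 numbers: the gripper command: -1 is fully open, 1 is shut, values between are in proportion, then the shift along the world's x, y, z in units of 50 mm (1.0 is 50 mm), then the turn about the world's z in units of 8 degrees (1.0 is 8 degrees). In form: [[[gripper, tx, ty, tz, twist], ...]]. A call has 1 to 10 rows; each row shifts and turns the commanded pose from where the row before left it; what a row does not reach is not made up. A row lasts 1/10 s, in which the tool goes at most 50 mm and 8.59 degrees, less where a joint would pass 70% of its speed; a pose out of reach is approached as far as the arm can. A call is refused whole if a number of a shift passes 1 or a number of a turn 1, either way. A call with a gripper value outside its range is refused whole. The fingers move at their own pace and stop on an object; FORCE is the grip in N (left out, the last holds). Time passes only in rows, so rows that do not move let the fingers close. It gives the time, the measured TCP pose, the force, the opening and the grip force at its end, in the units of the state.
- ctrl.sense(): the state, without advancing time (a new reading comes with each control period).
- optics.capture(name): name is "scene" or "side" or "wrist"; returns a dict with "img" (384x512x3 uint8, blue, green, red), "K" (3x3 intrinsics, pixels), "R" (3x3) and "t" (3): a world point X has camera coordinates R X + t. Camera axes: x right, y down, z forward; pixel columns grow to the right and rows downward; lengths in mm; the calibration is good to about 2 mm. A picture is of the moment at which its call begins. There is no depth.
- ctrl.finish_job(): hands the job in; it is judged then, once.
The state is a dict: "time_s": time; "joints": joint angles; "dq": joint speeds; "tau": joint torques, N m; "eef_pos": TCP position; "ee_rot": TCP orientation; "force": force on the tool from outside, world axes, zero at the start; "wrist_torque": the same for the moment, N m; "grip_width": opening from 0.0 (shut) to 1.0 (fully open); "grip_force": force on a finger pad.
Only numpy, scipy, OpenCV 4.12 (cv2) and the standard library are available. Lean on these libraries where they do the work, as an engineer would, in place of code of your own. Each camera call takes 0.05 s, during which the arm holds its last target. There are 200 camera calls.

TASK

Set the phone stand on the book stall to its length mark: take its black lock and the open red cam lever between the fingers and, with the lever still open, push the spring-loaded upper leg down until the lower edge of the lock is level with the top of the red band on the post. Hold the leg at the mark while you squeeze the cam lever fully shut against the lock, and finish still gripping the lock and the shut lever between the fingers, without letting go. Leave everything else on the stall undisturbed.

Things in the scene. Friction and masses are not known exactly. Their poses are not given: they have to be found in the camera images.
- lock (a point): Point on the post axis, 34 mm above the lower edge of the stand's lock: the height to grip at. z is up; the red lever is on the +y side, its hinge towards +x. The lock is a black upright cylinder 33 mm across, 54 mm tall, part of the sliding upper leg. On its -y side a flat thumb rest, 26 mm wide in x and 48 mm tall, has its face at y = -18 mm. Jaws grip it closing along y.
- edge (a point): Centre of the lock's lower edge (a bright ring), on the post axis; goes down with the leg. Same axes as lock. Below it the bare post is 16 mm across. Above the lock are a neck and a round screw plate 32 mm across with a stud, whose top, the stand's highest point, is 76 mm above this point.
- mark (a point): Centre of the top edge of the red band round the post (band 18 mm across, 6 mm tall), on the post axis. The band does not move during the work. The leg is at its length mark when edge is level with this point.
- stand: Base of the phone stand: round grey casting 190 mm across and 24 mm high with a black hub up to 44 mm, fixed to the table. Origin at the centre of its underside, on the post axis; same axes as lock.
- leg (a joint): How far the upper leg is pushed down from its top stop, in m: 0 fully up (at first), 0.038 fully down. The leg slides straight up and down and does not turn. With the lever open a spring lifts it (1 to 4.5 N net, more the further down), so that let go it rises to 0.
- lever (a joint): Angle of the red cam lever in rad: 0 fully shut, positive open; at first half open (0.5 to 0.65). It is stiff and stays where left: pressed in -y at x = -9 mm it takes about 8 N to start and up to 18 N to shut. Below 0.3 its cam bites on the post and locks the leg. Seen from above it shuts counter-clockwise.
- hinge (a point): Upright hinge axis of the lever, at the height of lock; 17 mm in +x and 17 mm in +y from the post axis. Same axes as lock. Pads 19 mm wide, centred on the post and closing along y, span 57 mm from thumb rest to blade with the lever at 0.5 rad, 63 mm at 0.65 and 41.5 mm shut; as only the lever side moves, the jaws' centre then shifts about 11 mm to -y.
- lever_tip (a point): Middle of the free end of the red lever blade, 43 mm from the hinge. The blade is a flat plate 42 mm long, 5 mm thick and 34 mm tall, half-way up at the height of lock; its outer face lies 6.5 mm outside the hinge axis. Shut, it lies along x with its outer face at y = 23.5 mm from the post axis, from x = 16 to -27 mm.
- booklet: Bystander: thin teal book lying flat beside the stand, 110 x 160 x 14 mm, origin at the centre of its underside.
- phone: Bystander: black phone lying flat beside the stand, 155 x 75 x 8 mm, origin at the centre of its underside.
- holder: Bystander: small black phone clamp lying beside the stand, 82 x 26 x 30 mm, origin at the centre of its underside.
- book_low: Bystander: dark red book lying flat, 130 x 190 x 28 mm, origin at the centre of its underside.
- book_top: Bystander: ochre book lying on the dark red one, 110 x 170 x 20 mm, origin at the centre of its underside.
- mug: Bystander: blue mug, 80 mm across, 92 mm tall, origin at the centre of its underside.
- cashbox: Bystander: green cash box with a wire handle, 204 x 144 x 91 mm, origin at the centre of its underside.
- stamp: Bystander: wooden hand stamp standing upright, 36 mm across, 66 mm tall, origin at the centre of its underside.
Things that resemble listed ones, but are neither listed nor needed, are in the scene too. There is more than one size of the stand; the job needs the smaller.

How it is judged (in metres and radians):
On the way, in this order (a step that is already met when the one before it is completed fails the run):
1. the leg is held at the length mark with the lever still open (z of edge in the frame of mark between -0.004 and 0.004 m and value of joint lever above 0.3 rad and contact force between the fingers and leg above 1 N), for 0.2 s.
2. the lever is shut with the leg still held at the mark (z of edge in the frame of mark between -0.004 and 0.004 m and value of joint lever below 0.08 rad and contact force between the fingers and lever above 1 N), for 0.2 s.
At the end, for the whole second after the job is handed in: The lower edge of the lock is within 4 mm of the top of the red band, the lever is shut to within 0.08 rad, and the fingers still grip it: at least 3 N on the lever and at least 3 N on the flat thumb rest of the lock opposite, through the last second (z of edge in the frame of mark between -0.004 and 0.004 m and value of joint lever below 0.08 rad and contact force between the fingers and lever above 3 N and contact force between the fingers and leg_c0 above 3 N); the arm keeps its last pose, push and grip.
It fails at once if a bystander is moved by more than 20 mm (distance of any of booklet, phone, holder, book_low, book_top, mug, cashbox, stamp from where it was at the start of the episode above 0.02 m).
It also fails if it takes over 45 s, if anything falls off the work surface, if the arm or the gripper's body presses on something with over 40 N, if the wrist force passes 120 N, or if a joint passes its speed limit or range.

## Working session

There is one attempt and no reset: what is moved stays moved. The work goes in short steps, Python scripts to look and compute and a shell command to move; the robot and the scene stay as the last step left them, time stands still between calls to the robot, and variables do not carry over. Pictures are saved under pics/ and viewed, at most 10 in all, crops included, and the job is handed in when it is done.

```bash
mkdir -p pics
python3 - <<'E'
from rig import ctrl, optics
import cv2,numpy as np,pickle
d={}
for n in("scene","side","wrist"):
    c=optics.capture(n);d[n]=c;cv2.imwrite(f"pics/{n}0.png",c["img"])
    print(n,c["K"].tolist(),(-c["R"].T@c["t"]).round(),c["R"].round(3).tolist())
pickle.dump(d,open("cap0.pkl","wb"));s=ctrl.sense();print(s)
cv2.imwrite("pics/both0.png",cv2.resize(np.vstack([d["scene"]["img"],d["side"]["img"]]),(400,600)))
E
```

```text
scene [[416.92499862327344, 0.0, 257.49070764246335], [0.0, 416.92499862327344, 186.96857348886368], [0.0, 0.0, 1.0]] [1088. -272. 1222.] [[0.377, 0.926, 0.012], [0.78, -0.311, -0.543], [-0.499, 0.214, -0.84]]
side [[348.37306406407885, 0.0, 252.53203153364723], [0.0, 348.37306406407885, 194.47392621768083], [0.0, 0.0, 1.0]] [-20. 709. 643.] [[-0.815, -0.579, 0.015], [-0.317, 0.425, -0.848], [0.484, -0.696, -0.53]]
wrist [[268.745325255491, 0.0, 257.90849491462177], [0.0, 268.745325255491, 196.60184327367554], [0.0, 0.0, 1.0]] [ 251. -467.  373.] [[0.343, -0.939, -0.001], [-0.898, -0.328, 0.293], [-0.275, -0.1, -0.956]]
{'time_s': 0.15, 'joints': array([-1.44340445e+00,  3.13323478e-01,  1.49824781e+00,  1.22966041e-05,
        1.33098625e+00, -2.23412442e-01]), 'dq': array([-3.94605618e-05, -1.07722509e-03, -3.09494761e-03,  2.15801298e-03,
       -9.68602483e-04,  2.22823802e-04]), 'tau': array([ 9.02247757e-04, -4.12373221e+01, -2.59795922e+01, -1.92223397e-04,
        3.23225089e-03, -3.03617901e-05]), 'eef_pos': array([ 180.37924321, -492.84299556,  230.87106449]), 'ee_rot': array([-4.81602472e-04,  9.84656581e-01,  1.74502678e-01,  2.91181935e-05]), 'force': array([-0.50365143,  0.09940621, -0.34997938]), 'wrist_torque': array([-0.02090654,  0.00341408,  0.03059856]), 'grip_force': 0.0, 'grip_width': 1.0013193618594878}
```

View pics/scene0.png

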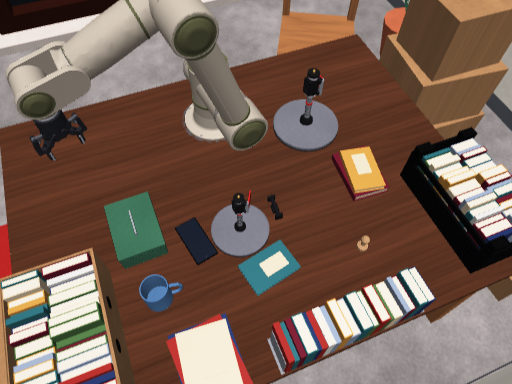

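View pics/side0.png

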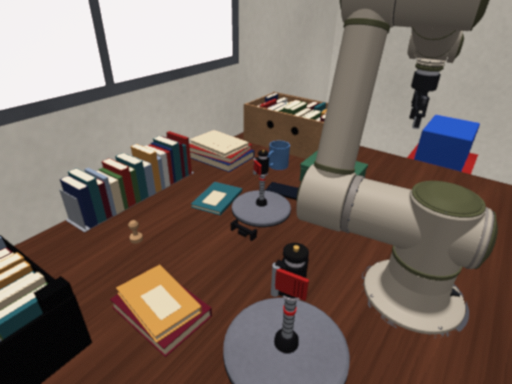

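Two stands: A at scene (240,215), side (262,190), beside the phone, booklet and clamp; B at scene (310,100), side (288,320), which is larger. A fits ("smaller", with its neighbours). I'll check the base sizes and confirm with a crop.

```bash
cat > h.py <<'E'
import numpy as np,pickle,cv2
def ray(c,p):
    C=-c["R"].T@c["t"]; d=c["R"].T@np.linalg.inv(c["K"])@np.array([p[0],p[1],1.]); return C,d/np.linalg.norm(d)
def plane(c,p,z):
    C,d=ray(c,p); return C+d*(z-C[2])/d[2]
def tri(cps):
    A=np.zeros((3,3));b=np.zeros(3)
    for c,p in cps:
        C,d=ray(c,p);M=np.eye(3)-np.outer(d,d);A+=M;b+=M@C
    X=np.linalg.solve(A,b); return X,[np.round(proj(c,X)-p,1) for c,p in cps]
def proj(c,X):
    q=c["K"]@(c["R"]@np.asarray(X,float)+c["t"]); return q[:2]/q[2]
E
python3 - <<'E'
from h import *
d=pickle.load(open("cap0.pkl","rb"));s=d["scene"]
for n,l,r in(("A",(211,229),(270,229)),("B",(274,124),(338,124))):
    a,b=plane(s,l,24),plane(s,r,24);print(n,(a+b)/2,np.linalg.norm(a-b))
a=cv2.resize(s["img"][180:260,205:285],(600,600),interpolation=cv2.INTER_CUBIC)[:, :400]
a=cv2.resize(s["img"][182:262,215:268],None,fx=7.5,fy=7.5,interpolation=cv2.INTER_CUBIC)
b=cv2.resize(d["side"]["img"][145:225,238:291],None,fx=7.5,fy=7.5,interpolation=cv2.INTER_CUBIC)
cv2.imwrite("pics/cropA.png",np.hstack([a,b]));print(a.shape)
E
```

```text
A [504.96775476 -78.52223753  24.        ] 189.36414531238037
B [180.63442191 311.37653671  24.        ] 243.62255021823697
(600, 398, 3)
```

View pics/cropA.png

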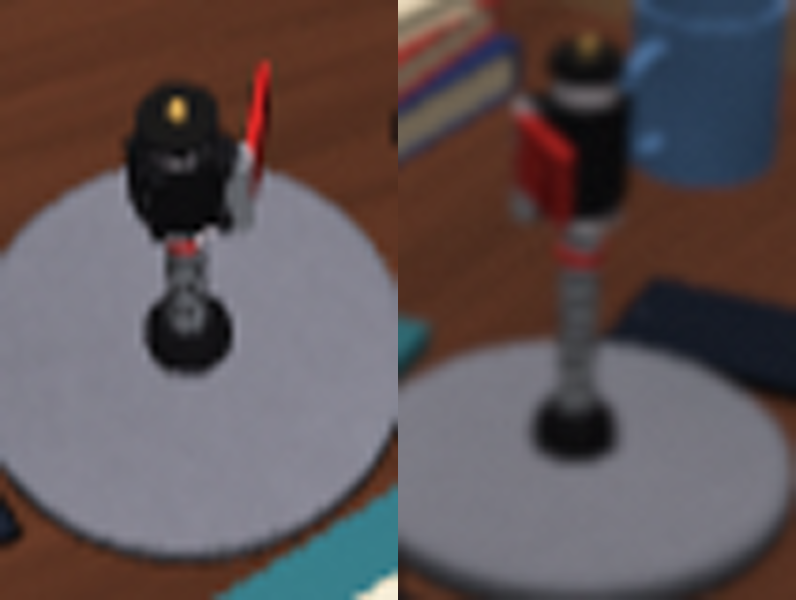

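Run:
```python
from h import *
d=pickle.load(open("cap0.pkl","rb"));s,e=d["scene"],d["side"]
S=lambda u,v:np.array([215+u/7.5-.43,182+v/7.5-.43]);D=lambda u,v:np.array([238+(u-398)/7.5-.43,145+v/7.5-.43])
for n,a,b in(("stud",S(177,100),D(588,36)),("band",S(184,247),D(577,256)),("plate top c",S(177,112),D(586,50)),("hub top",S(188,310),D(574,405)),
 ("blade top tip",S(266,66),D(522,104)),("hinge top",S(245,150),D(575,152))):
    print(n,*tri([(s,a),(e,b)]))
# base ellipse width in side
a,b=plane(e,D(398,470),24),plane(e,D(796,465),24);print((a+b)/2)
```

```text
stud [493.12270913 -76.91365927 213.39854728] [array([-0.1, -0. ]), array([-0.1,  0. ])]
band [498.35199348 -79.98474991 111.04351962] [array([-0.4, -0.3]), array([-0.5,  0.1])]
plate top c [494.27032009 -77.54924747 206.83620264] [array([-0.1, -0. ]), array([-0.1,  0. ])]
hub top [492.81553654 -76.20021843  42.40069381] [array([0.1, 0. ]), array([ 0.1, -0. ])]
blade top tip [489.32718985 -34.77470237 202.97367006] [array([1.3, 0.8]), array([ 1.5, -0.4])]
hinge top [492.09388679 -56.00030859 169.16402199] [array([-2.2, -1.3]), array([-2.5,  0.7])]
[473.09863634 -65.40251347  24.        ]
```

```bash
python3 -m handwheel '[[[-1,0.5,0.46,0.05,-0.14],[-1,0.5,0.46,0.05,-0.14],[-1,0.5,0.46,0.05,-0.14],[-1,0.5,0.46,0.05,-0.14],[-1,0.5,0.46,0.05,-0.14],[-1,0.5,0.46,0,-0.14],[-1,0.5,0.46,0,-0.14],[-1,0.5,0.46,0,-0.14],[-1,0.5,0.46,0,-0.14],[-1,0,0,0,0]]]'
python3 -m handwheel '[[[-1,0.5,0.46,0,-0.14],[-1,0.5,0.46,0,-0.14],[-1,0.5,0.46,0,-0.14],[-1,0.5,0.46,0,-0.14],[-1,0.5,0.46,0,-0.14],[-1,0.5,0.46,0,-0.14],[-1,0.5,0.46,-0.4,-0.14],[-1,0.5,0.46,-0.4,-0.14],[-1,0.5,0.2,-0.4,-0.12],[-1,0,0,-0.2,0]]]'
python3 - <<'E'
from rig import optics
import cv2,pickle
c=optics.capture("wrist");pickle.dump(c,open("cap1.pkl","wb"));print(-c["R"].T@c["t"])
cv2.imwrite("pics/w1.png",cv2.resize(c["img"],(800,600),interpolation=cv2.INTER_CUBIC))
E
```

```text
time_s: 1.15
eef_pos: [407.3, -283.6, 243.6]
ee_rot: [-0.0, 0.996, 0.089, 0.0]
force: [-0.8, 0.3, 0.5]
grip_width: 0.999
grip_force: 0.0
time_s: 2.15
eef_pos: [631.3, -90.8, 170.9]
ee_rot: [-0.001, 1.0, 0.002, -0.001]
force: [-0.1, -0.5, -1.7]
grip_width: 0.999
grip_force: 0.0
[707.04000573 -90.6923125  313.27487926]
```

View pics/w1.png

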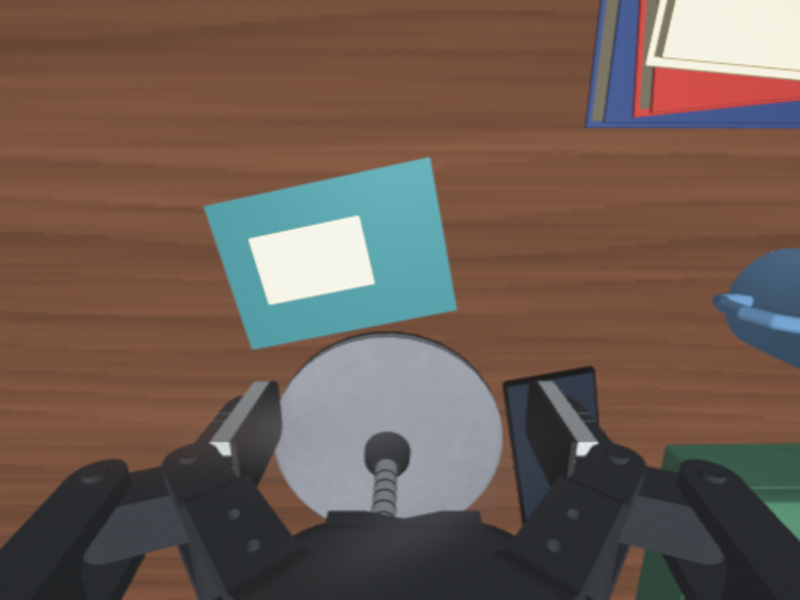

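Wrist view: base at (390,425), post at (385,490) with the lock hidden behind the gripper body. I'll view sideways from the -y side instead.

```bash
python3 -m handwheel '[[[-1,0,-0.7,0.1,0],[-1,0,-0.7,0.1,0],[-1,0,-0.7,0.1,0],[-1,-0.4,-0.7,0,0],[-1,-0.7,-0.4,0,0],[-1,-0.8,-0.2,0,0],[-1,-0.8,0,0,0],[-1,-0.8,0,0,0],[-1,-0.7,0,0,0],[-1,0,0,0,0]]]'
python3 - <<'E'
from rig import optics
import cv2,pickle
from h import *
c=optics.capture("wrist");pickle.dump(c,open("cap2.pkl","wb"));print(-c["R"].T@c["t"])
p=proj(c,[494,-77,137]);print(p)
x=int(min(max(p[0],100),412))-100;y=int(min(max(p[1]-75,0),234))
print(x,y);cv2.imwrite("pics/w2.png",cv2.resize(c["img"][y:y+150,x:x+200],(800,600),interpolation=cv2.INTER_CUBIC))
E
```

```text
time_s: 3.2
eef_pos: [416.7, -262.4, 189.7]
ee_rot: [0.0, 1.0, -0.001, -0.0]
force: [0.4, -0.2, 0.3]
grip_width: 1.001
grip_force: 0.0
[ 492.17935163 -262.38098012  332.25350275]
[ -9.95846942 111.7964734 ]
0 36
```

View pics/w2.png

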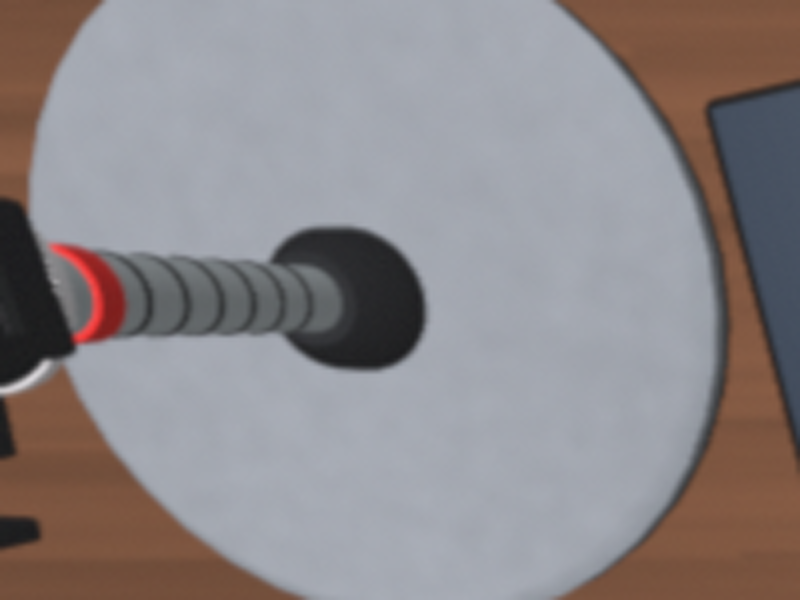

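```bash
python3 -m handwheel '[[[-1,0,0.45,0,0],[-1,0,0.45,0,0],[-1,0,0,0,0]]]'
python3 - <<'E'
from rig import optics
import cv2,pickle
from h import *
c=optics.capture("wrist");pickle.dump(c,open("cap3.pkl","wb"));print(-c["R"].T@c["t"])
print(proj(c,[494,-77,137]))
x,y=0,0
cv2.imwrite("pics/w3.png",cv2.resize(c["img"][20:170,0:200],(800,600),interpolation=cv2.INTER_CUBIC))
E
```

```text
time_s: 3.55
eef_pos: [420.6, -215.6, 189.3]
ee_rot: [0.0, 1.0, 0.002, 0.0]
force: [-0.4, 0.1, 1.6]
grip_width: 0.999
grip_force: 0.0
[ 495.95158191 -215.32546957  331.9561787 ]
[ 58.86385685 116.6764716 ]
```

View pics/w3.png

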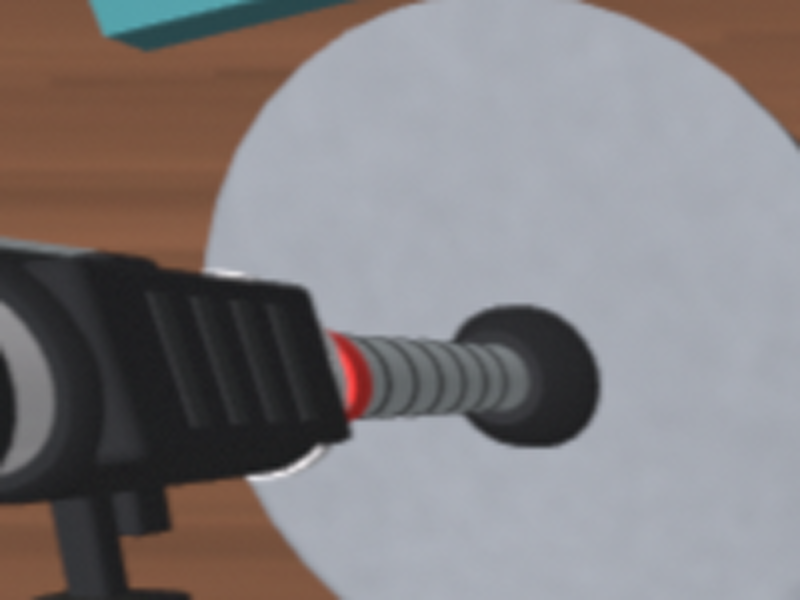

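```bash
cat > fit.py <<'E'
from h import *
from scipy.optimize import least_squares
d=pickle.load(open("cap0.pkl","rb"));s,e=d["scene"],d["side"];c2=pickle.load(open("cap2.pkl","rb"));c3=pickle.load(open("cap3.pkl","rb"))
W2=lambda u,v:np.array([u/4-.4,36+v/4-.4]);W3=lambda u,v:np.array([u/4-.4,20+v/4-.4])
S=lambda u,v:np.array([215+u/7.5-.43,182+v/7.5-.43]);D=lambda u,v:np.array([238+(u-398)/7.5-.43,145+v/7.5-.43])
def front(c,a,z,r):
    C=-c["R"].T@c["t"];h=C[:2]-a;return np.r_[a+r*h/np.linalg.norm(h),z]
t=np.linspace(0,2*np.pi,720)
def circ(c,a,z,r,p):
    q=np.array([proj(c,[a[0]+r*np.cos(k),a[1]+r*np.sin(k),z]) for k in t]);return q[np.argmin(np.linalg.norm(q-p,axis=1))]-p
def f(p,sep=False):
    a=p[:2];zm,ze=p[2:4]
    R=[proj(c2,front(c2,a,zm-6,9))-W2(126,300),proj(c2,front(c2,a,zm,9))-W2(91,300),proj(c3,front(c3,a,zm-6,9))-W3(372,378)]
    R+=[circ(c3,a,ze,p[4],W3(*q)) for q in((247,478),(290,470),(326,447))]+[circ(c2,a,ze,p[4],W2(*q)) for q in((10,392),(35,380),(58,364))]
    R+=[circ(c2,a,24,95,W2(*q)) for q in((30,190),(63,370),(240,580),(45,100))]+[circ(c3,a,24,95,W3(*q)) for q in((205,250),(300,70),(250,480))]
    st=[proj(s,np.r_[a,ze+76])-S(177,98),proj(e,np.r_[a,ze+76])-D(588,34)]
    if sep:
        for x in R+st:print(x.round(2))
    return np.ravel(R+st)
r=least_squares(f,[494,-77,112,137,17],diff_step=1e-3);print(r.x.round(1));f(r.x,True)
ze=r.x[3]
for dz in(0,3,6):
    a=plane(c3,W3(305,288),ze+dz);b=plane(c3,W3(350,438),ze+dz);print(dz,a.round(1),b.round(1),np.linalg.norm(a-b).round(1),"yaw",np.degrees(np.arctan2(*(a-b)[[1,0]])).round(1))
print("tip",*tri([(s,S(265,64)),(e,D(575,152))]))
E
python3 fit.py
```

```text
[495.  -85.3 130.3 143.7  15.2]
[-1.53  0.13]
[0.42 0.03]
[1.52 1.07]
[ 0.56 -1.71]
[0.24 0.92]
[1.28 1.03]
[-0.01 -0.38]
[0.11 0.31]
[-0.76 -0.54]
[-1.41 -0.09]
[-0.67  0.29]
[ 0.04 -0.6 ]
[-1.14 -0.23]
[ 0.38 -0.08]
[-0.77 -1.07]
[-0.73  0.37]
[-2.68  0.49]
[ 1.06 -2.77]
0 [509.8 -96.2 143.7] [486.  -99.2 143.7] 24.0 yaw 7.2
3 [509.6 -98.1 146.7] [ 486.2 -101.1  146.7] 23.6 yaw 7.2
6 [ 509.4 -100.   149.7] [ 486.3 -102.9  149.7] 23.2 yaw 7.2
tip [472.13857057 -34.76121473 185.62040208] [array([-0.7, -0.4]), array([-0.8,  0.2])]
```

Wrist view w3: thumb rest bottom edge at (305,288)–(350,438), band at (372,378); yaw is roughly 7°. The fit is in tension, so I'll take a top view for a wide wrist baseline.

```bash
python3 -m handwheel '[[[-1,0,0.4,0.3,0],[-1,0,0.6,0.3,0],[-1,0,0.6,0.2,0],[-1,0,0.6,0,0],[-1,0,0.6,0,0],[-1,0,0,0,0],[-1,0,0,0,0]]]'
python3 - <<'E'
from rig import optics
import cv2,pickle
from h import *
c=optics.capture("wrist");pickle.dump(c,open("cap4.pkl","wb"));print(-c["R"].T@c["t"])
p=proj(c,[494,-77,190]);print(p);x,y=int(p[0])-100,max(int(p[1])-75,0);print(x,y)
cv2.imwrite("pics/w4.png",cv2.resize(c["img"][y:y+150,x:x+200],(800,600),interpolation=cv2.INTER_CUBIC))
E
```

```text
time_s: 4.3
eef_pos: [420.9, -77.6, 229.1]
ee_rot: [0.0, 1.0, 0.001, 0.0]
force: [0.2, -0.2, 0.2]
grip_width: 1.004
grip_force: 0.0
[496.177609   -77.24171848 371.75471936]
[257.28133124 117.91183989]
157 42
```

View pics/w4.png

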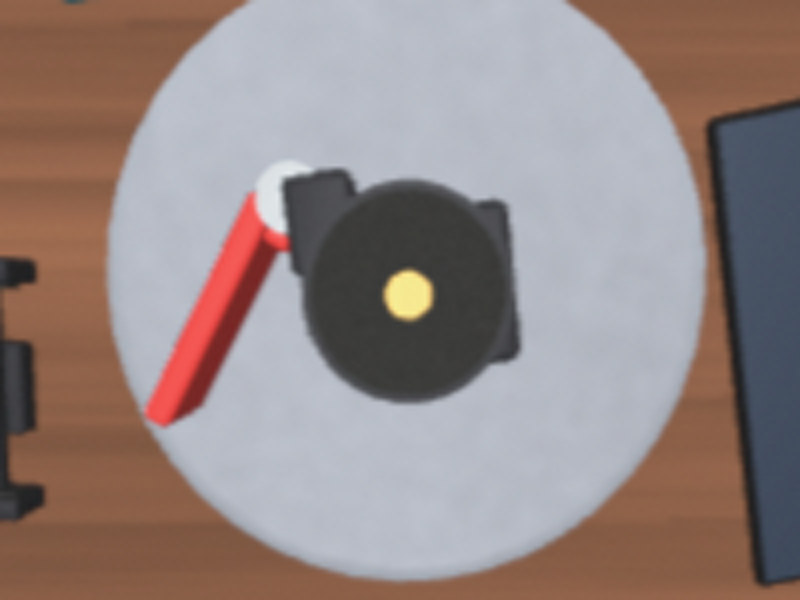

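```bash
cat > fit2.py <<'E'
import io,contextlib
with contextlib.redirect_stdout(io.StringIO()):
    from fit import *
c4=pickle.load(open("cap4.pkl","rb"));W4=lambda u,v:np.array([157+u/4-.4,42+v/4-.4])
for z in(200,213):print("stud",z,plane(c4,W4(408,296),z).round(1))
P=plane(c4,W4(408,296),207);a=P[:2]
for u in((204,),):
  pass
def zat(c,p,r):
    # height where ray's horizontal range reaches front surface of radius r
    C,dd=ray(c,p);h=C[:2]-a;n=h/np.linalg.norm(h);k=((a+r*n-C[:2])@n)/(dd[:2]@n);return (C+k*dd).round(1)
print("band bot w2",zat(c2,W2(126,300),9),"top",zat(c2,W2(91,300),9),"bot w3",zat(c3,W3(372,378),9))
print("base front rim w2",zat(c2,W2(728,330),95),"(z 0..24)","far rim",zat(c2,W2(30,190),-95))
for nm,c,W,ps in(("w3",c3,W3,((247,478),(290,470),(326,447))),("w2",c2,W2,((10,392),(35,380),(58,364)))):
  for R in(16.5,17.5):
    g=lambda z:np.ravel([circ(c,a,z[0],R,W(*q)) for q in ps]);r=least_squares(g,[135],diff_step=1e-3);print("edge",nm,R,r.x,r.cost)
for z in(120,125,130,135,140):
    p=plane(c3,W3(305,288),z);q=plane(c3,W3(350,438),z);m=(p+q)/2-P
    print("thumb bottom z",z,np.linalg.norm(p-q).round(1),"dist",np.hypot(*m[:2]).round(1),np.degrees(np.arctan2(*(p-q)[[1,0]])).round(1))
for z in(180,187):print("blade",z,"tip outer",plane(c4,W4(147,412),z).round(1),"tip inner",plane(c4,W4(164,425),z).round(1),"hinge pin",plane(c4,W4(286,197),z).round(1))
for n,cc,pt,cs,ps in(("tri stud",c4,W4(408,296),s,S(177,98)),("stud side",c4,W4(408,296),e,D(588,34)),("tip scene",c4,W4(155,418),s,S(265,64)),("tip side",c4,W4(155,418),e,D(575,152))):
    print(n,*tri([(cc,pt),(cs,ps)]))
E
python3 fit2.py
```

```text
stud 200 [495.5 -77.8 200. ]
stud 213 [495.5 -77.8 213. ]
band bot w2 [495.  -86.8 113.5] top [494.9 -86.8 121.7] bot w3 [495.8 -86.8 113.2]
base front rim w2 [ 487.8 -172.7    2.4] (z 0..24) far rim [525.6  16.7   8.9]
edge w3 16.5 [136.23294122] 0.5273670130106
edge w3 17.5 [138.09957742] 1.536680051781841
edge w2 16.5 [135.8941128] 0.36438608998764876
edge w2 17.5 [137.91802868] 1.6481043696253905
thumb bottom z 120 27.0 dist 5.8 7.2
thumb bottom z 125 26.4 dist 8.7 7.2
thumb bottom z 130 25.8 dist 11.7 7.2
thumb bottom z 135 25.1 dist 14.7 7.2
thumb bottom z 140 24.5 dist 17.8 7.2
blade 180 tip outer [475.8 -32.  180. ] tip inner [473.5 -34.8 180. ] hinge pin [511.1 -57.5 180. ]
blade 187 tip outer [476.5 -33.6 187. ] tip inner [474.3 -36.4 187. ] hinge pin [510.6 -58.3 187. ]
tri stud [495.60086795 -77.62018394 218.70678553] [array([-0.2, -0.1]), array([-0.1,  0. ])]
stud side [494.79697611 -78.25649809 213.40638789] [array([0.9, 1.4]), array([-0.3, -0. ])]
tip scene [475.57321842 -34.51711976 187.82156129] [array([-0.9,  0. ]), array([-0.2,  0.1])]
tip side [473.25739413 -35.9776582  185.69058721] [array([2.2, 3.1]), array([-0.9, -0.1])]
```

Top view: stud (408,296), hinge pin (286,197), blade tip (155,418), thumb rest on the right. So axis ≈ (495.5, -77.8), yaw ≈ 7.2°, edge z ≈ 137, mark z ≈ 120, and lever ≈ 0.6. The radii, the yaw from hinge and thumb, and the stud height all agree. Next I move over the stand and descend.

```bash
python3 -m handwheel '[[[-1,0.3,0.06,0,0.3],[-1,0.4,0.06,0,0.3],[-1,0.4,0.06,0,0.3],[-1,0.36,0.06,0,0],[-1,0,0,0,0],[-1,0,0,0,0]]]' 20
python3 -m handwheel '[[[-1,0,0,-0.3,0],[-1,0,0,-0.3,0],[-1,0,0,-0.3,0],[-1,0,0,-0.3,0],[-1,0,0,-0.38,0],[-1,0,0,0,0],[-1,0,0,0,0]]]' 20
python3 - <<'E'
from rig import optics
import cv2,pickle
c=optics.capture("wrist");cv2.imwrite("pics/w5.png",cv2.resize(c["img"][150:384,100:412],(800,600)))
E
```

```text
time_s: 4.95
eef_pos: [493.1, -65.9, 228.4]
ee_rot: [-0.0, 0.998, 0.063, -0.0]
force: [0.6, 0.2, 0.2]
grip_width: 0.999
grip_force: 0.0
time_s: 5.65
eef_pos: [493.2, -65.5, 150.4]
ee_rot: [0.0, 0.998, 0.063, 0.0]
force: [0.1, -0.1, 1.1]
grip_width: 0.996
grip_force: 0.0
```

View pics/w5.png

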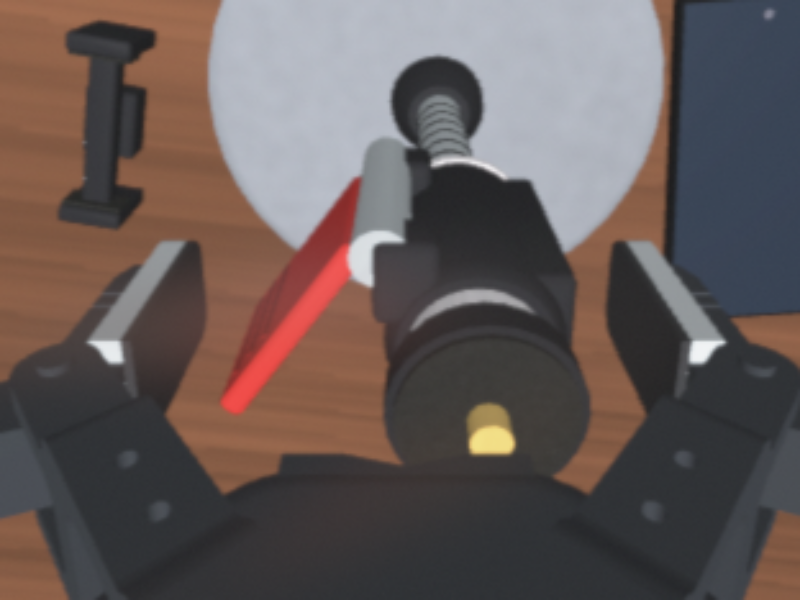

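Lock and blade sit between the pads, thumb rest to the right. I'll close by position to contact.

```bash
python3 -m handwheel '[[[-0.46,0,0,0,0],[-0.46,0,0,0,0],[-0.46,0,0,0,0],[-0.46,0,0,0,0]]]' 20
python3 -m handwheel '[[[-0.41,0,0,0,0],[-0.41,0,0,0,0],[-0.41,0,0,0,0]]]' 20
python3 -m handwheel '[[[-0.38,0,0,0,0],[-0.38,0,0,0,0],[-0.38,0,0,0,0]]]' 20
```

```text
time_s: 6.1
eef_pos: [493.5, -64.7, 150.1]
ee_rot: [-0.0, 0.998, 0.064, 0.0]
force: [-0.2, 4.0, 2.1]
grip_width: 0.729
grip_force: 4.7
time_s: 6.4
eef_pos: [493.6, -65.7, 150.0]
ee_rot: [0.001, 0.998, 0.064, 0.0]
force: [0.2, -4.2, 1.6]
grip_width: 0.707
grip_force: 9.0
time_s: 6.7
eef_pos: [493.7, -66.3, 150.1]
ee_rot: [0.001, 0.998, 0.064, 0.0]
force: [0.0, -9.5, 1.7]
grip_width: 0.69
grip_force: 11.3
```

```bash
python3 -m handwheel '[[[-0.38,0,-0.02,0,0],[-0.38,0,0,0,0],[-0.38,0,0,0,0]]]' 20
python3 -m handwheel '[[[-0.36,0,-0.01,-0.04,0],[-0.36,0,0,-0.06,0],[-0.36,0,0,-0.06,0],[-0.36,0,0,0,0],[-0.36,0,0,0,0]]]' 20
```

```text
time_s: 7.0
eef_pos: [493.7, -66.3, 149.9]
ee_rot: [0.0, 0.998, 0.064, 0.0]
force: [2.1, -3.7, 3.0]
grip_width: 0.694
grip_force: 9.3
time_s: 7.5
eef_pos: [493.7, -66.7, 141.6]
ee_rot: [0.0, 0.998, 0.064, 0.0]
force: [5.3, -4.1, 1.5]
grip_width: 0.683
grip_force: 9.6
```

```bash
cat > stud.py <<'E'
from rig import optics,ctrl
import cv2,pickle
from h import *
def yel(im,x0,x1,y0,y1):
    h=cv2.cvtColor(im,cv2.COLOR_BGR2HSV);m=cv2.inRange(h,(20,60,150),(35,255,255));k=np.zeros_like(m);k[y0:y1,x0:x1]=m[y0:y1,x0:x1]
    y,x=np.nonzero(k);return x.mean().round(2),y.mean().round(2),y.max(),len(x)
a=cv2.resize(cv2.imread("pics/w5.png"),(312,234),interpolation=cv2.INTER_AREA);print("before",yel(a,150,230,140,190))
c=optics.capture("wrist");print("now",yel(c["img"][150:384,100:412],150,230,140,190))
s=optics.capture("side");pickle.dump(s,open("side_now.pkl","wb"))
h=cv2.cvtColor(s["img"],cv2.COLOR_BGR2HSV)
for n,i in(("0",pickle.load(open("cap0.pkl","rb"))["side"]["img"]),("now",s["img"])):
    print(n,"red excess rows (col 260-263)",[(r,int((i[r,259:264,2].astype(int)-i[r,259:264,1]).mean())) for r in range(170,190)])
E
python3 stud.py
```

```text
before (np.float64(190.88), np.float64(168.1), np.int64(176), 272)
now (np.float64(187.2), np.float64(166.74), np.int64(176), 305)
0 red excess rows (col 260-263) [(170, 33), (171, 33), (172, 33), (173, 31), (174, 25), (175, 18), (176, 12), (177, 22), (178, 48), (179, 68), (180, 51), (181, 18), (182, 5), (183, 3), (184, 4), (185, 3), (186, 3), (187, 4), (188, 4), (189, 3)]
now red excess rows (col 260-263) [(170, 36), (171, 34), (172, 33), (173, 33), (174, 34), (175, 37), (176, 37), (177, 34), (178, 43), (179, 61), (180, 50), (181, 19), (182, 5), (183, 3), (184, 4), (185, 4), (186, 3), (187, 4), (188, 4), (189, 3)]
```

Run:
```python
import pickle,cv2,numpy as np
a=pickle.load(open("cap0.pkl","rb"))["side"]["img"];b=pickle.load(open("side_now.pkl","rb"))["img"]
f=lambda i:cv2.resize(i[140:200,242:281],None,fx=10,fy=10,interpolation=cv2.INTER_CUBIC)
cv2.imwrite("pics/cmp.png",np.hstack([f(a),f(b)]))
```

```text
(no output)
```

View pics/cmp.png

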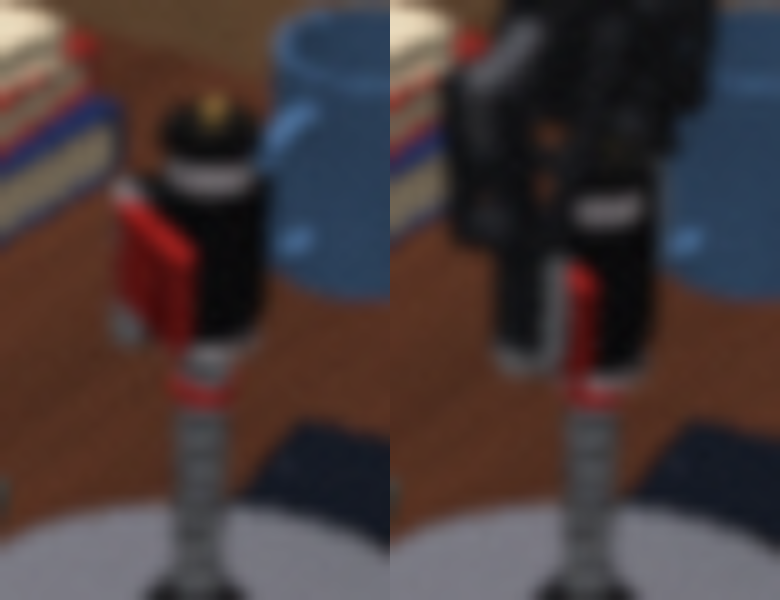

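Left initial, right now: ring bottom moved from row ~350 to ~380 (in crop px/10), band at ~395, so the leg follows the fingers by about 9–10 mm. I'll quantify that against the projected geometry.

```bash
cat > prof.py <<'E'
from h import *
import pickle,sys
a=pickle.load(open("cap0.pkl","rb"))["side"];b=pickle.load(open("side_now.pkl","rb"))
A=np.array([495.5,-77.8]);C=-a["R"].T@a["t"];n=(C[:2]-A)/np.linalg.norm(C[:2]-A)
for nm,z,r in(("ring0",136.7,16.5),("ring at mark",119.7,16.5),("band top",119.7,9),("band bot",113.7,9)):print(nm,proj(a,np.r_[A+r*n,z]).round(2))
for r in range(171,184):print(r,a["img"][r,261:265].mean(0).round()," | ",b["img"][r,261:265].mean(0).round())
# neck stripe shift
f=lambda i:i[150:168,262:266].astype(float).mean((1,2)).round()
print(f(a["img"]),f(b["img"]))
E
python3 prof.py
```

```text
ring0 [261.48 174.68]
ring at mark [261.32 179.58]
band top [261.36 178.37]
band bot [261.31 180.08]
171 [12. 11. 21.]  |  [12. 12. 39.]
172 [12. 10. 20.]  |  [12. 12. 38.]
173 [23. 21. 30.]  |  [12. 12. 38.]
174 [60. 58. 65.]  |  [14. 13. 38.]
175 [89. 86. 93.]  |  [12. 12. 38.]
176 [82. 79. 84.]  |  [22. 21. 45.]
177 [70. 68. 80.]  |  [51. 50. 72.]
178 [59. 57. 96.]  |  [ 70.  69. 104.]
179 [ 40.  40. 108.]  |  [ 52.  52. 113.]
180 [ 44.  44. 100.]  |  [ 46.  46. 100.]
181 [60. 60. 80.]  |  [60. 59. 80.]
182 [64. 62. 66.]  |  [64. 62. 66.]
183 [70. 69. 71.]  |  [70. 69. 71.]
[66. 55. 38. 25. 16. 21. 56. 93. 93. 57. 23. 11. 11. 11. 12. 12. 11. 12.] [21. 26. 26. 24. 24. 23. 21. 16. 19. 46. 82. 87. 58. 24. 13. 10. 12. 16.]
```

```bash
python3 -m handwheel '[[[-0.36,0,0,-0.05,0],[-0.36,0,0,-0.05,0],[-0.36,0,0,0,0],[-0.36,0,0,0,0]]]' 20
python3 stud.py >/dev/null; python3 prof.py | tail -15
```

```text
time_s: 8.0
eef_pos: [493.7, -66.7, 136.6]
ee_rot: [0.0, 0.998, 0.064, 0.0]
force: [4.6, -3.5, 2.2]
grip_width: 0.68
grip_force: 9.7
band bot [261.31 180.08]
171 [12. 11. 21.]  |  [13. 13. 41.]
172 [12. 10. 20.]  |  [13. 13. 39.]
173 [23. 21. 30.]  |  [12. 12. 38.]
174 [60. 58. 65.]  |  [13. 12. 38.]
175 [89. 86. 93.]  |  [13. 12. 38.]
176 [82. 79. 84.]  |  [12. 12. 38.]
177 [70. 68. 80.]  |  [15. 15. 40.]
178 [59. 57. 96.]  |  [31. 30. 53.]
179 [ 40.  40. 108.]  |  [55. 54. 76.]
180 [ 44.  44. 100.]  |  [70. 69. 88.]
181 [60. 60. 80.]  |  [70. 68. 78.]
182 [64. 62. 66.]  |  [64. 62. 66.]
183 [70. 69. 71.]  |  [70. 68. 70.]
[66. 55. 38. 25. 16. 21. 56. 93. 93. 57. 23. 11. 11. 11. 12. 12. 11. 12.] [20. 20. 23. 27. 29. 32. 28. 24. 19. 15. 27. 60. 88. 80. 44. 16. 10. 12.]
```

Ring edge has moved 16.3 mm. The remaining visible red (~20%) matches level within about 1 mm. Now I close in step with the centre shift and lift compensation, first partway.

```bash
python3 -m handwheel '[[[-0.36,0,0,0,0],[-0.36,0,0,0,0],[-0.32,0,-0.02,0.005,0],[-0.27,0,-0.02,0.005,0],[-0.22,0.01,-0.02,0.005,0],[-0.22,0,0,0,0],[-0.22,0,0,0,0]]]' 60
python3 stud.py >/dev/null; python3 prof.py | tail -9
```

```text
time_s: 8.8
eef_pos: [494.1, -69.7, 137.4]
ee_rot: [0.0, 0.998, 0.064, 0.0]
force: [3.8, -4.6, 3.0]
grip_width: 0.614
grip_force: 10.3
176 [82. 79. 84.]  |  [16. 16. 68.]
177 [70. 68. 80.]  |  [18. 18. 70.]
178 [59. 57. 96.]  |  [38. 37. 80.]
179 [ 40.  40. 108.]  |  [62. 60. 92.]
180 [ 44.  44. 100.]  |  [74. 72. 94.]
181 [60. 60. 80.]  |  [71. 69. 79.]
182 [64. 62. 66.]  |  [64. 63. 66.]
183 [70. 69. 71.]  |  [70. 68. 70.]
[66. 55. 38. 25. 16. 21. 56. 93. 93. 57. 23. 11. 11. 11. 12. 12. 11. 12.] [20. 21. 23. 25. 24. 22. 21. 20. 18. 14. 22. 57. 90. 85. 49. 18. 12. 19.]
```

```bash
python3 -m handwheel '[[[-0.17,0,-0.02,0.005,0],[-0.12,0,-0.025,0.005,0],[-0.07,0.01,-0.02,0.005,0],[-0.02,0,-0.02,0.005,0],[0.03,0,-0.02,0.005,0],[0.05,0,0,0,0],[0.05,0,0,0,0]]]' 60
python3 stud.py >/dev/null; python3 prof.py | tail -9
```

```text
time_s: 9.6
eef_pos: [494.3, -75.1, 138.3]
ee_rot: [0.0, 0.998, 0.064, -0.0]
force: [2.8, -7.0, -0.3]
grip_width: 0.479
grip_force: 21.3
176 [82. 79. 84.]  |  [22. 21. 73.]
177 [70. 68. 80.]  |  [15. 14. 51.]
178 [59. 57. 96.]  |  [24. 23. 33.]
179 [ 40.  40. 108.]  |  [56. 54. 58.]
180 [ 44.  44. 100.]  |  [84. 80. 85.]
181 [60. 60. 80.]  |  [78. 76. 80.]
182 [64. 62. 66.]  |  [65. 64. 67.]
183 [70. 69. 71.]  |  [70. 68. 70.]
[66. 55. 38. 25. 16. 21. 56. 93. 93. 57. 23. 11. 11. 11. 12. 12. 11. 12.] [19. 19. 22. 24. 25. 22. 21. 21. 20. 17. 19. 41. 69. 75. 52. 34. 44. 58.]
```

```bash
python3 -m handwheel '[[[0.08,0,-0.01,0,0],[0.1,0,-0.01,0,0],[0.1,0,0,0,0],[0.1,0,0,0,0],[0.1,0,0,0,0]]]' 35
python3 stud.py >/dev/null; python3 prof.py | tail -9
python3 - <<'E'
import pickle,cv2,numpy as np
a=pickle.load(open("cap0.pkl","rb"))["side"]["img"];b=pickle.load(open("side_now.pkl","rb"))["img"]
f=lambda i:cv2.resize(i[140:200,242:281],None,fx=10,fy=10,interpolation=cv2.INTER_CUBIC)
cv2.imwrite("pics/cmp2.png",np.hstack([f(a),f(b)]))
E
```

```text
time_s: 10.2
eef_pos: [494.3, -75.3, 138.5]
ee_rot: [-0.0, 0.998, 0.064, -0.0]
force: [4.7, 2.6, -2.1]
grip_width: 0.473
grip_force: 35.5
176 [82. 79. 84.]  |  [22. 22. 73.]
177 [70. 68. 80.]  |  [15. 15. 51.]
178 [59. 57. 96.]  |  [26. 25. 36.]
179 [ 40.  40. 108.]  |  [58. 57. 59.]
180 [ 44.  44. 100.]  |  [85. 82. 86.]
181 [60. 60. 80.]  |  [79. 76. 80.]
182 [64. 62. 66.]  |  [65. 64. 67.]
183 [70. 69. 71.]  |  [70. 68. 71.]
[66. 55. 38. 25. 16. 21. 56. 93. 93. 57. 23. 11. 11. 11. 12. 12. 11. 12.] [19. 19. 21. 24. 24. 22. 20. 21. 19. 17. 18. 41. 69. 74. 51. 33. 43. 57.]
```

View pics/cmp2.png

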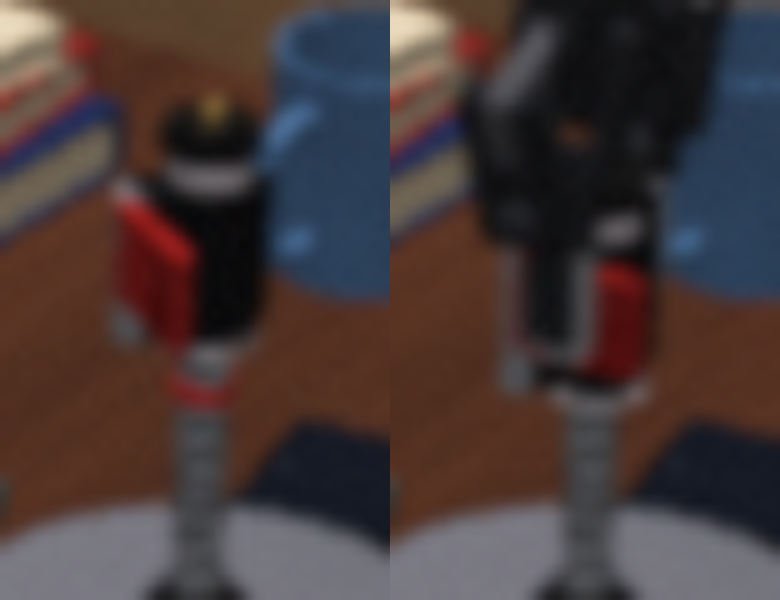

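Right: lever shut, ring over the band. I'll do one numerical recheck of the initial edge-to-mark gap in the stored wrist view before handing in.

```bash
cat > gap.py <<'E'
import io,contextlib
with contextlib.redirect_stdout(io.StringIO()): from fit2 import *
i=c2["img"].astype(int)
for r in(108,110,112):print(r,[(x,i[r,x,2]-i[r,x,1],i[r,x].mean().round()) for x in range(16,36)])
print("predicted px: band z->col", [(z,proj(c2,front(c2,a,z,9)).round(1).tolist()) for z in(113,114,115,119,120,121,122)])
for cx in (2,6,10,14):print("ring col",cx,[(y,int(i[y,cx].mean())) for y in range(120,140)])
th=np.linspace(0,2*np.pi,2000)
for z in(133,135,136,137,139):
    q=np.array([proj(c2,[a[0]+16.5*np.cos(k),a[1]+16.5*np.sin(k),z]) for k in th]);print(z,[(cx,q[(abs(q[:,0]-cx)<.15)][:,1].max().round(1)) for cx in(2,6,10,14) if (abs(q[:,0]-cx)<.15).any()])
E
python3 gap.py | sed 's/np.[a-z]*64(\([-0-9.]*\))/\1/g'
```

```text
108 [(16, 0, 126.0), (17, -1, 119.0), (18, -2, 109.0), (19, -4, 103.0), (20, -4, 102.0), (21, 5, 104.0), (22, 69, 116.0), (23, 155, 126.0), (24, 164, 109.0), (25, 115, 75.0), (26, 98, 66.0), (27, 98, 65.0), (28, 97, 66.0), (29, 94, 66.0), (30, 61, 80.0), (31, 16, 97.0), (32, -2, 104.0), (33, -4, 103.0), (34, -4, 102.0), (35, -3, 89.0)]
110 [(16, 2, 123.0), (17, 1, 123.0), (18, -2, 113.0), (19, -4, 102.0), (20, -5, 100.0), (21, -4, 100.0), (22, 18, 105.0), (23, 124, 125.0), (24, 163, 116.0), (25, 139, 91.0), (26, 101, 66.0), (27, 96, 63.0), (28, 94, 65.0), (29, 94, 63.0), (30, 83, 69.0), (31, 30, 91.0), (32, 0, 99.0), (33, -4, 100.0), (34, -5, 100.0), (35, -4, 97.0)]
112 [(16, 1, 114.0), (17, 1, 122.0), (18, 0, 116.0), (19, -3, 106.0), (20, -5, 100.0), (21, -4, 99.0), (22, 14, 104.0), (23, 112, 121.0), (24, 165, 120.0), (25, 152, 98.0), (26, 103, 68.0), (27, 95, 63.0), (28, 95, 63.0), (29, 95, 62.0), (30, 87, 66.0), (31, 45, 83.0), (32, 8, 96.0), (33, -4, 99.0), (34, -5, 100.0), (35, -4, 98.0)]
predicted px: band z->col [(113, [31.6, 110.2]), (114, [30.5, 110.2]), (115, [29.5, 110.2])
[... 598 characters left out ...]
122, 29), (123, 29), (124, 30), (125, 51), (126, 119), (127, 181), (128, 204), (129, 177), (130, 138), (131, 117), (132, 99), (133, 94), (134, 94), (135, 94), (136, 94), (137, 91), (138, 91), (139, 93)]
ring col 14 [(120, 30), (121, 29), (122, 29), (123, 30), (124, 36), (125, 69), (126, 114), (127, 117), (128, 107), (129, 95), (130, 92), (131, 92), (132, 93), (133, 94), (134, 94), (135, 94), (136, 93), (137, 92), (138, 91), (139, 92)]
133 [(2, 133.6), (6, 133.3), (10, 132.2), (14, 129.8)]
135 [(2, 133.7), (6, 132.9), (10, 131.1), (14, 127.6)]
136 [(2, 133.6), (6, 132.6), (10, 130.3), (14, 125.9)]
137 [(2, 133.5), (6, 132.1), (10, 129.3), (14, 123.5)]
139 [(2, 132.9), (6, 130.7), (10, 126.5)]
```

The gap is 16.6–17.5 mm and the travel ≈17 mm, so the edge is level with the mark. The lever is shut and the grip holds 35 N. Handing in.

```bash
python3 -c "
from rig import ctrl
print(ctrl.finish_job())"
```

```text
the job is handed in; nothing more can be done
None
```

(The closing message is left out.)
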